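# Set the clamping air for the star-lattice glue-up

### The job

The star-lattice panel is ready to be clamped: switch on its air with the orange-knobbed regulator on the bench. Push the orange knob down and, keeping it down, turn it clockwise (seen from above) to its stop, so that its white pointer comes to the green dot, then let it spring back up and take the hand away. Leave the blue and black knobs as they are.

Things in the scene. Friction and masses are not known exactly. Their poses are not given: they have to be found in the camera images.
- orange_grip (a point): point on the orange knob's upright axis, half-way up its grip bar, about 85 mm above the bench; moves with the knob. z up, x along the bar, white pointer on the -x half. Bar 50 long, 16 wide, 32 high (top 12 above this point), on a round flange 56 across (top 20 below this point; fingertips may rest on it). All else within 70 mm is lower. It tops a fixed 80 x 80 x 45 aluminium block
- orange_press (a joint): how far the orange knob is pushed down (m): 0 up, 0.010 fully down. A spring pushes back with about 4 N at the top and 10 N at the bottom. Beyond 0.005 the knob is free to turn. Let go between its two settings it stays half-way down; at either setting it springs right up
- orange_turn (a joint): turn of the orange knob (rad), growing clockwise seen from above: starts at 0 to 0.08 (pointer near a black dot on the block), stop at 1.25 (72 degrees, pointer at the green dot). Locked, with up to 0.15 of play, unless pushed down; then it turns lightly. It springs up again only from 1.0 onwards, or back at the start
- blue_turn (a joint): turn angle (rad) of the blue knob of another identical regulator (same block and knob, blue instead of orange); it starts at 0 to 0.08, grows clockwise, and is to be left alone
- black_turn (a joint): turn angle (rad) of the black knob of another identical regulator (same block and knob, black instead of orange); it starts at 0 to 0.08, grows clockwise, and is to be left alone
Not all that is in view belongs to the job. Leave any yellow look-alike of the part that bears orange_grip alone. Leave any pink look-alike of the part that bears blue_turn alone.

How it is judged:
On the way, in this order (a step that is already met when the one before it is completed fails the run):
1. the orange knob is pushed down more than 5 mm (value of joint orange_press above 0.005 m), for 0.1 s.
2. the orange knob is turned clockwise to within about 14 degrees of its stop (value of joint orange_turn above 1 rad), for 0.1 s.
At the end, for the whole second after the job is handed in: the orange knob stands turned clockwise to 1.0 rad or more (stop at 1.25) and has sprung up to within 2 mm of its top; the blue and black knobs are still at their starting setting (below 0.3 rad) (value of joint orange_turn above 1 rad and value of joint orange_press below 0.002 m and value of joint each of blue_turn, black_turn below 0.3 rad); the robot touches nothing.
It fails at once if the blue or the black knob is turned away from its setting (more than 0.3 rad) (value of joint any of blue_turn, black_turn above 0.3 rad).
It also fails if it takes over 40 s, if anything falls off the work surface, if the arm or the gripper's body presses on something with over 40 N, if the wrist force passes 120 N, or if a joint passes its speed limit or range.

### The arm

A 7-joint arm with a two-finger parallel gripper is mounted at the origin on the work surface. World frame = base frame: x ahead of the robot, y to its left, z up, the work surface at z = 0. Lengths are in m, angles in rad, forces in N, time in s.
With the tool pointing down it reaches from about 0.425 to 0.825 m from the base axis. Payload 3.6 kg.
Tool frame: the origin (TCP) lies where the fingers leave the gripper's body, on its centre line; the fingertips stand 73 mm ahead of it and the grasp point (between the pads) lies 54 mm ahead of it; x points along the fingers, y is the direction in which the jaws open and shut, and the axes are right-handed (so a half turn about x gives the same grasp; the last joint's range is limited). The gripper opens to 85 mm and grips with 20 to 120 N. Pads are 22 mm wide; open, the fingers measure 114 mm over their backs; the gripper's body (76 mm by 85 mm) begins 54 mm behind the grasp point. The pads swing forward as they close: fully open they stand 13 mm farther back than shut.
Start: joints at [-1.288, 0.615, -0.013, 1.423, 0.008, 1.103, -0.04], TCP at [0.198, 0.619, 0.304] pointing down, gripper open.
Joint ranges: [-3.12, 3.12], [-0.3, 2.06], [-1.34, 1.32], [0.26, 2.42], [-1.36, 4.5], [0.01, 1.98], [-2.84, 2.84]. Speed limits (rad/s): [2.79, 2.79, 3.14, 3.14, 3.14, 3.14, 3.14].

### API

Orientations are given as a unit quaternion [x, y, z, w].
In Python, from station import arm, snapshot, camera_info, ticket gives the robot as it stands. Calls block until the motion is done:
- arm.movep(position, orientation): joint-space move of the TCP to a pose.
- arm.line_to(position, velocity=0.15, ori=None): straight line of the TCP; ori=None keeps the orientation; velocity is the mean speed in m/s.
- arm.move_j(angles): joint-space move.
- arm.move_gripper(opening, effort=None): opening from 0.0 (shut) to 1.0 (fully open); effort is the grip in N (None keeps the last); returns when the fingers have stopped.
- arm.pause(seconds).
- arm.ik(position, orientation): joint angles nearest the present ones, or None.
- snapshot(name): name is "side" or "top"; returns the picture (400x640x3 uint8, blue, green, red); there is no depth.
- camera_info(name): a dict with "fx", "fy", "cx", "cy" (pixels), "dist_coeffs" ([k1, k2, p1, p2, k3] as OpenCV has them; the pictures are not rectified), "R" (3x3) and "t" (3): a world point X has camera coordinates R X + t. Camera axes: x right, y down, z forward; pixel columns grow to the right and rows downward; lengths in m; the calibration is good to about 2 mm. A picture is of the moment at which its call begins. camera_info takes no time and is no camera call.
A pose or a line that the arm cannot do raises arm.MotionError and nothing moves.
- ticket.finish_job(): hands the job in, once; it reports no verdict.
Readings, each from a call of its own:
- arm.read_time(): time.
- arm.read_joint_positions(): joint angles.
- arm.read_dq(): joint speeds.
- arm.read_effort(): joint torques, N m.
- arm.read_tool_pos(): TCP position.
- arm.read_eef_rot(): TCP orientation.
- arm.read_ft_force(): force on the tool from outside, world axes, zero at the start.
- arm.read_wrist_torque(): the same for the moment, N m.
- arm.read_opening(): opening from 0.0 (shut) to 1.0 (fully open).
Only numpy, scipy, OpenCV 4.12 (cv2) and the standard library are available. Lean on these libraries where they do the work, as an engineer would, in place of code of your own. Each camera call takes 0.05 s, during which the arm holds its last target. There are 200 camera calls.

## Working session

There is one attempt and no reset: what is moved stays moved. The work goes in short steps, each a Python script; the robot and the scene stay as the last script left them, time stands still between calls to the robot, and variables do not carry over. Pictures are saved under pics/ and viewed, about 8 in all and at most 12, crops included, and the job is handed in when it is done.

```bash
ls; mkdir -p pics
python3 - <<'E'
from station import *
import cv2
for n in("side","top"):
    cv2.imwrite(f"pics/{n}0.png",snapshot(n)); c=camera_info(n); print(n,c)
print(arm.read_time(),arm.read_tool_pos(),arm.read_eef_rot())
E
```

```text
pics
side {'fx': 362.026536448297, 'fy': 362.026536448297, 'cx': 317.3882800899467, 'cy': 194.82547984264787, 'dist_coeffs': array([-0.05681329,  0.        ,  0.        ,  0.        ,  0.        ]), 'R': array([[ 0.82461306, -0.56561   , -0.00993099],
       [-0.38973759, -0.55530615, -0.73466979],
       [ 0.41002184,  0.60968878, -0.67835218]]), 't': array([-0.37020095,  0.22429395,  0.61760008])}
top {'fx': 431.22692197885397, 'fy': 431.22692197885397, 'cx': 328.8889473756761, 'cy': 202.94423362146256, 'dist_coeffs': array([-0.08084342,  0.        ,  0.        ,  0.        ,  0.        ]), 'R': array([[ 0.08051974, -0.99675149,  0.00174195],
       [-0.97389696, -0.07904537, -0.21278283],
       [ 0.2122293 ,  0.01543674, -0.97709796]]), 't': array([-0.01633836,  0.46897891,  0.78151172])}
0.1 [0.19797904 0.61857194 0.30282766] [ 0.10821341  0.69876458 -0.10987592  0.69853074]
```

View pics/top0.png

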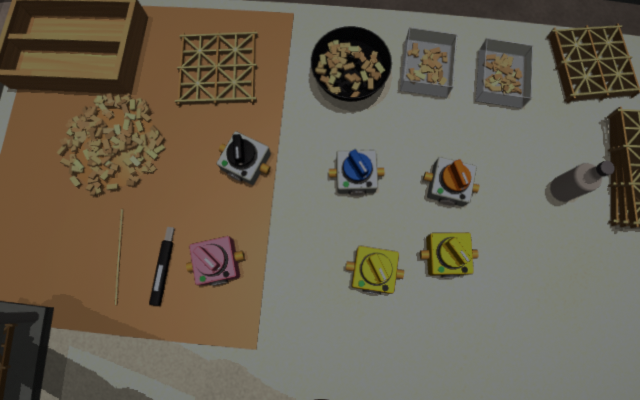

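View pics/side0.png

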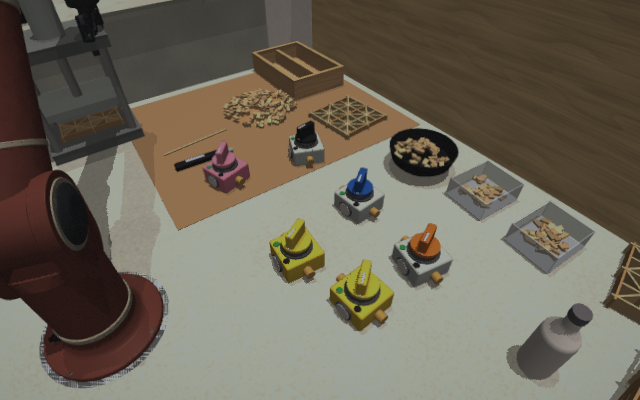

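Top view candidates: the orange knob on the grey block at (457,178). Look-alikes are yellow at (377,268) and (455,250), blue at (358,167), black at (241,152) and pink at (210,258). The small orange stubs on the sides of the blocks could also be mistaken for it. I choose (457,178) and will check it in a crop.

```bash
cat > h.py <<'E'
import numpy as np, cv2
from station import *
def ray(n,px):
    c=camera_info(n);K=np.array([[c['fx'],0,c['cx']],[0,c['fy'],c['cy']],[0,0,1]])
    u=cv2.undistortPoints(np.array(px,float).reshape(-1,1,2),K,c['dist_coeffs'])[:,0]
    d=np.c_[u,np.ones(len(u))]@c['R']; return -c['R'].T@c['t'],d
def plane(n,px,z):
    o,d=ray(n,px); return o+d*((z-o[2])/d[:,2])[:,None]
def proj(n,P):
    c=camera_info(n);K=np.array([[c['fx'],0,c['cx']],[0,c['fy'],c['cy']],[0,0,1]])
    return cv2.projectPoints(np.array(P,float).reshape(-1,1,3),cv2.Rodrigues(c['R'])[0],c['t'],K,c['dist_coeffs'])[0][:,0]
def omask(im):
    h=cv2.cvtColor(im,cv2.COLOR_BGR2HSV); return cv2.inRange(h,(5,190,60),(16,255,255))
E
python3 - <<'E'
from h import *
t=cv2.imread('pics/top0.png');s=cv2.imread('pics/side0.png')
a=t[145:215,420:490];b=s[215:295,385:465]
f=lambda i:cv2.resize(i,(390,390),interpolation=cv2.INTER_CUBIC)
m=lambda i:cv2.cvtColor(omask(i),cv2.COLOR_GRAY2BGR)
cv2.imwrite('pics/c1.png',np.hstack([f(a),f(b)]))
for n,i,(x,y,w,h) in(('top',t,(420,145,70,70)),('side',s,(385,215,80,80))):
    k,l,st,ce=cv2.connectedComponentsWithStats(omask(i[y:y+h,x:x+w]))
    for j in range(1,k):
        if st[j,4]>8: print(n,st[j],ce[j]+[x,y],plane(n,ce[j]+[x,y],.08))
E
```

```text
top [ 34  15  16  28 169] [461.49704142 171.22485207] [[ 0.54450303 -0.2259185   0.08      ]]
top [ 23  21  18  25 236] [450.04237288 179.05932203] [[ 0.52713332 -0.2041112   0.08      ]]
side [ 25   9  30  34 495] [426.0040404  242.63434343] [[ 0.52922925 -0.22697687  0.08      ]]
```

View pics/c1.png

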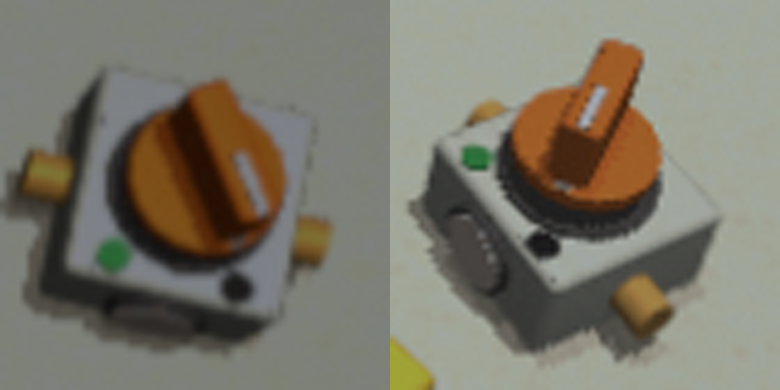

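Run:
```python
from h import *
from scipy.spatial.transform import Rotation as R
T=lambda p:np.array(p,float)/(390/70)+[420,145]
S=lambda p:(np.array(p,float)-[390,0])/(390/80)+[385,215]
np.set_printoptions(precision=4,suppress=True)
for n,f,bar,fl,bl,gr in(('top',T,[(190,93),(223,80),(270,215),(235,228)],[(207,176)],(237,288),(113,255)),
                  ('side',S,[(605,40),(642,48),(605,132),(565,128)],[(587,148)],(543,244),(476,157))):
    P=plane(n,f(bar),.097); F=plane(n,f(fl),.065)[0]; d=P[2]+P[3]-P[0]-P[1]
    print(n,'bar',P.mean(0)[:2],'len',np.linalg.norm(d)/2,'pointer yaw',np.degrees(np.arctan2(d[1],d[0])),'flange',F[:2])
    D=plane(n,f([bl,gr]),.045)
    for p in D: v=p-F; print('  dot',p[:2],np.degrees(np.arctan2(v[1],v[0])),np.hypot(*v[:2]))
print('block top centre',plane('top',T([(105,68),(312,113),(275,320),(65,270)]),.045).mean(0))
print(R.from_quat(arm.read_eef_rot()).as_matrix())
```

```text
top bar [ 0.5364 -0.2203] len 0.048529488337976275 pointer yaw -160.59244279381363 flange [ 0.5378 -0.222 ]
  dot [ 0.5037 -0.2391] -153.30219594399142 0.038086433456879336
  dot [ 0.5121 -0.1947] 133.20274710396856 0.037494727325649915
side bar [ 0.5374 -0.2221] len 0.04723315295210064 pointer yaw -154.02539039388995 flange [ 0.5353 -0.2238]
  dot [ 0.5034 -0.2371] -157.31413558211193 0.03449059547211466
  dot [ 0.5121 -0.1928] 126.79498447425817 0.038667903118578845
block top centre [ 0.5376 -0.2216  0.045 ]
[[-0.0007  0.3047  0.9524]
 [-0.0023  0.9524 -0.3047]
 [-1.     -0.0024  0.    ]]
```

```bash
cat >> h.py <<'E'
from scipy.spatial.transform import Rotation as Rot
C=np.array([.537,-.222]); BAR=np.radians(-157.5)
def ori(a): # tool down, jaw axis at angle a
    x=np.array([0,0,-1.]);y=np.array([np.cos(a),np.sin(a),0]);return Rot.from_matrix(np.c_[x,y,np.cross(x,y)]).as_quat()
E
python3 - <<'E'
from h import *
np.set_printoptions(precision=3,suppress=True)
for s in(1,-1):
  for d in(0,-1.25):
    for z in (.25,.139):
      q=arm.ik([*C,z],ori(BAR+s*np.pi/2+d)); print(s,d,z,None if q is None else np.array(q))
E
```

```text
1 0 0.25 [-0.227  0.786  1.056  1.717 -0.76   1.107 -0.108]
1 0 0.139 [ 0.036  0.773  0.527  1.804 -0.563  0.718 -0.304]
1 -1.25 0.25 [-0.254  0.825  1.133  1.718 -0.817  1.151 -1.306]
1 -1.25 0.139 [-0.24   1.021  1.13   1.812 -1.072  1.073 -1.111]
-1 0 0.25 [ 0.245  0.568  0.173  1.702 -0.12   0.881  2.431]
-1 0 0.139 [ 0.433  0.716 -0.126  1.791  0.138  0.644  2.191]
-1 -1.25 0.25 [ 0.036  0.61   0.516  1.709 -0.363  0.919  1.411]
-1 -1.25 0.139 [ 0.212  0.724  0.229  1.798 -0.252  0.648  1.301]
```

Run:
```python
from h import *
np.set_printoptions(precision=3,suppress=True)
q=list(arm.read_joint_positions()); q[0]=.39; q[6]=-.3; arm.move_j(q)
arm.movep([*C,.25],ori(BAR+np.pi/2)); arm.line_to([*C,.17],.1)
print(arm.read_time(),np.array(arm.read_joint_positions()),arm.read_tool_pos(),arm.read_ft_force())
a=snapshot('top')[120:230,400:510];b=snapshot('side')[170:290,370:490]
f=lambda i:cv2.resize(i,(390,390),interpolation=cv2.INTER_CUBIC)
cv2.imwrite('pics/c2.png',np.hstack([f(a),f(b)]))
```

```text
4.9333 [ 0.297  0.669  0.092  1.774 -0.089  0.702 -0.741] [ 0.538 -0.222  0.171] [ 0.3   -0.514 -0.165]
```

View pics/c2.png

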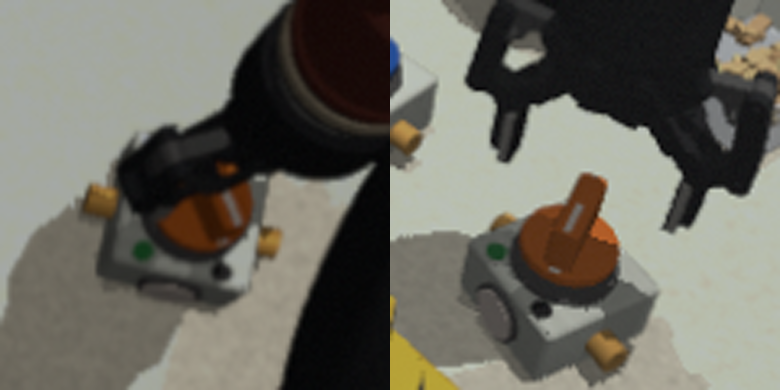

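The jaws straddle the orange bar, at about (585,215) in the side crop. Next I grip and press.

Run:
```python
from h import *
np.set_printoptions(precision=3,suppress=True)
def rep(s):print(s,arm.read_time(),np.array(arm.read_tool_pos()),np.array(arm.read_ft_force()),arm.read_opening())
arm.line_to([*C,.141],.08);rep('low')
arm.move_gripper(0.0,50);rep('grip')
p=np.array(arm.read_tool_pos())
for dz in(.004,.008):
    arm.line_to([*C,.141-dz],.03);rep('press')
```

```text
low 5.5417 [ 0.537 -0.222  0.141] [ 0.039  0.09  -0.092] 0.9993033758794414
grip 6.175 [ 0.537 -0.222  0.141] [-0.161  1.193  3.528] 0.17923331967408693
press 6.4583 [ 0.537 -0.222  0.137] [-1.803  1.958  5.702] 0.18070531817698357
press 6.7417 [ 0.537 -0.222  0.134] [-2.298  1.797  7.815] 0.18043353954369384
```

Force of 7.8 N corresponds to about 6.5 mm of press. I'll go slightly deeper, then turn joint 7.

Run:
```python
from h import *
np.set_printoptions(precision=3,suppress=True)
def rep(s):print(s,arm.read_time(),np.array(arm.read_tool_pos()),np.array(arm.read_ft_force()),np.array(arm.read_wrist_torque()),arm.read_opening())
arm.line_to([*C,.131],.03);rep('press');arm.pause(.2)
q0=np.array(arm.read_joint_positions());y0=Rot.from_quat(arm.read_eef_rot()).as_matrix()[:,1]
for k in range(1,7):
    q=q0.copy();q[6]-=.205*k;arm.move_j(list(q));rep(k)
    if abs(arm.read_wrist_torque()[2])>1.5:break
y=Rot.from_quat(arm.read_eef_rot()).as_matrix()[:,1]
print(np.arctan2(y[1],y[0])-np.arctan2(y0[1],y0[0]))
arm.pause(.3);rep('end')
a=snapshot('top')[120:230,400:510];b=snapshot('side')[170:290,370:490]
f=lambda i:cv2.resize(i,(390,390),interpolation=cv2.INTER_CUBIC)
cv2.imwrite('pics/c3.png',np.hstack([f(a),f(b)]))
```

```text
press 6.9917 [ 0.537 -0.222  0.132] [-3.515  2.165  8.597] [ 0.445  0.53  -0.076] 0.17437201606049468
1 7.5083 [ 0.537 -0.221  0.133] [-2.748  2.976  8.412] [ 0.414  0.625 -0.042] 0.1783580952083851
2 7.825 [ 0.537 -0.221  0.133] [-3.21   2.457  8.927] [ 0.478  0.535 -0.033] 0.1757207427072915
3 8.1417 [ 0.537 -0.221  0.133] [-1.936  2.597  9.346] [0.5   0.586 0.02 ] 0.17743291894665414
4 8.4583 [ 0.537 -0.221  0.133] [-1.933  2.443  7.465] [ 0.587  0.53  -0.067] 0.17877344466334574
5 8.775 [ 0.537 -0.22   0.133] [-2.132  3.064  9.067] [ 0.695  0.458 -0.013] 0.17571331845342975
6 9.0917 [ 0.537 -0.22   0.133] [-1.318  3.237  8.327] [0.765 0.475 0.225] 0.1769111041153917
-1.2277120784748452
end 9.3917 [ 0.537 -0.22   0.133] [-1.58   3.116  8.431] [0.739 0.483 0.194] 0.17826129803184573
```

View pics/c3.png

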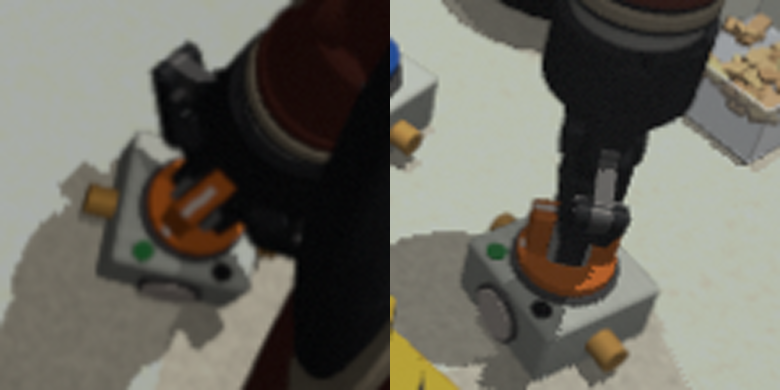

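The pointer now lies towards the green dot, and the rise in torque suggests the stop was reached. I'll let it spring up, release and retreat.

Run:
```python
from h import *
np.set_printoptions(precision=3,suppress=True)
p=np.array(arm.read_tool_pos())
arm.line_to([p[0],p[1],.139],.03);print(np.array(arm.read_ft_force()))
arm.move_gripper(1.0)
arm.line_to([p[0],p[1],.25],.1)
q=list(arm.read_joint_positions()); q[0]-=.9; arm.move_j(q); arm.pause(.3)
print(arm.read_time(),arm.read_ft_force(),arm.read_tool_pos())
t=snapshot('top');s=snapshot('side');cv2.imwrite('pics/top4.png',t);cv2.imwrite('pics/side4.png',s)
f=lambda i:cv2.resize(i,(390,390),interpolation=cv2.INTER_CUBIC)
cv2.imwrite('pics/c4.png',np.hstack([f(t[145:215,420:490]),f(s[215:295,385:465])]))
```

```text
[-1.385  2.22   4.461]
13.9583 [0.121 0.567 0.686] [0.506 0.283 0.249]
```

View pics/c4.png

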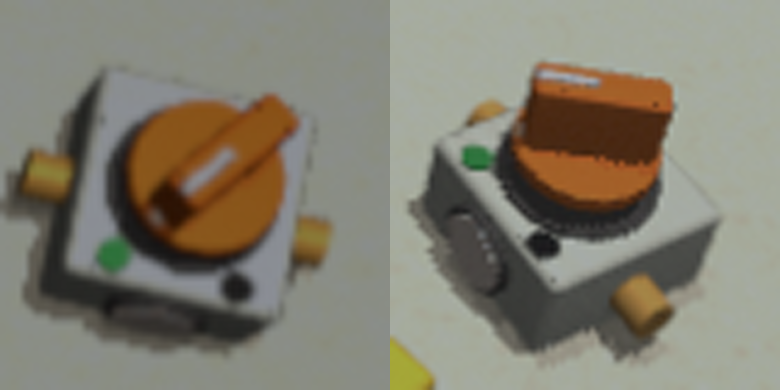

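View pics/top4.png

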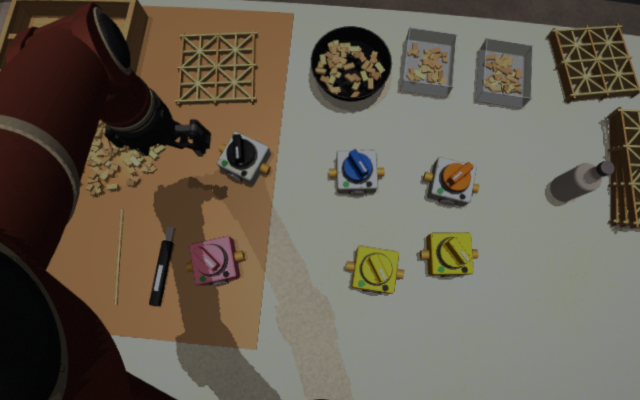

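The flange outline matches the start (right edge about 287, bottom about 255 in the top crop), so the knob is up. I'll measure the angle, and hand in only if it is clearly past 1.0.

Run:
```python
from h import *
T=lambda p:np.array(p,float)/(390/70)+[420,145]
P=plane('top',T([(280,105),(168,192)]),.097);d=P[1]-P[0];a=np.degrees(np.arctan2(d[1],d[0]))%360
turn=np.radians(202.5-a);print(a,turn)
if turn>1.08: ticket.finish_job();print('handed in')
```

```text
131.79024462245036 1.2341180446180073
the job is handed in; nothing more can be done
handed in
```

The orange knob is turned to the green dot and has sprung back up. I handed the job in at about 14 s of the 40 s allowed; no verdict is reported.

- **What I did:** I gripped the orange knob's bar and pushed it down. The spring force rose to about 8.6 N, which is roughly 7–8 mm of press. I then turned it 1.23 rad clockwise with the last joint, raised the hand with the spring, opened, and moved the arm well clear.
- **Orange knob:** In the last pictures the bar had turned about 1.23 rad (stop at 1.25). The flange outline matched the starting picture by eye, so I judged it fully up; I did not measure its height.
- **Blue and black knobs:** They look unchanged, as do the yellow and pink look-alikes. That is by eye only.
- **Hand:** It was well clear of the knob, with a wrist force of about 0.9 N, much the same as in free air earlier.
- **Disagreement:** The two cameras differed by about 6° on the bar's starting angle. I used -157.5°, between their readings, and the 1.23 rad depends on it. No check failed.

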